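Put the hand stamps away in their slotted racks

ROBOT

A 6-joint arm with a two-finger parallel gripper is mounted at the origin on the work surface. World frame = base frame: x ahead of the robot, y to its left, z up, the work surface at z = 0. Lengths are in m, angles in rad, forces in N, time in s.
With the tool pointing down it reaches from about 0.35 to 0.725 m from the base axis. Payload 6 kg.
Tool frame: the origin (TCP) lies midway between the tips of the shut fingers; the grasp point (between the pads) lies 19 mm behind it; z points along the fingers, y is the line along which they close (so a half turn about z gives the same grasp; the last joint's range is limited). The gripper opens to 85 mm and grips with 20 to 120 N. Pads are 22 mm wide; open, the fingers measure 114 mm over their backs; the gripper's body (76 mm by 85 mm) begins 54 mm behind the grasp point. The pads swing forward as they close: fully open they stand 13 mm farther back than shut.
Start: joints at [-0.906, 0.04, 0.085, 0, -1.615, -0.334], TCP at [0.195, -0.567, 0.231] pointing down, gripper open.
Joint ranges: [-2.56, 2.56], [-1.29, 2.01], [-1.08, 1.49], [-3.29, 1.98], [-2.81, -0.18], [-2.99, 2.99]. Speed limits (rad/s): [2.57, 2.57, 3.01, 3.14, 3.14, 3.14].

INTERFACE

Orientations are given as a unit quaternion [x, y, z, w].
In Python, from cell import monitor, grab_frame, camera_info, order, look_for, silhouettes, pinpoint gives the robot as it stands.
- The arm moves only by the shell command python3 -m jog 'ROWS'. ROWS is JSON, a list that holds one entry, the list of rows, each a list of 7 numbers: the shift along the tool's x, y, z as a fraction of full scale, then the turn, a rotation vector about the tool's x, y, z as a fraction of full scale, then the opening, from 0 (shut) to 1 (fully open). A call has 1 to 12 rows; each row shifts and turns the commanded pose from where the row before left it, along the tool's axes as they then stand; what a row does not reach is not made up. Full scale, the value 1, is 800 mm for a shift and 45 degrees for a turn. A row lasts 1/10 s, in which the tool goes at most 50 mm and 8.59 degrees, less where a joint would pass 70% of its speed; a pose out of reach is approached as far as the arm can. A call with a number of a shift or a turn outside -1 to 1 is refused whole. A call with a gripper value outside its range is refused whole. The fingers move at their own pace and stop on an object; the grip force is fixed at half the most. Time passes only in rows, so rows that do not move let the fingers close. It gives the time, the measured TCP pose, the force, the opening and the grip force at its end, in the units of the state.
- monitor.state(): the state, without advancing time (a new reading comes with each control period).
- grab_frame(name): name is "scene" or "top"; returns (picture, depth): 420x560x3 uint8, red, green, blue; 420x560 float32, m along the optical axis (not along the pixel's ray), 0 where there is no reading.
- camera_info(name): a dict with "fov_y" (degrees; the focal length in pixels is half the picture's height over the tangent of half this angle, whatever the lens; pixels are square), "cx", "cy" (the principal point, pixels), "view" (4x4, takes a point from world to camera coordinates). Camera axes: x right, y up, looking along -z (the intrinsics and any distortion apply to the point x, -y, -z); pixel columns grow to the right and rows downward; lengths in m; the calibration is good to about 2 mm. A picture is of the moment at which its call begins. camera_info takes no time and is no camera call.
- order.job_done(): hands the job in; it is judged then, once.
Trained networks look in the newest picture that a camera, given by its name, has taken for a name from the list of things; names that differ only in an ending like _2 or _b are one class to them, and where a whole thing is asked for, a point or a joint stands for the part that bears it (a point fixed in the world has none). Each returns a list of dicts, best first, with "p" (0 to 1); they miss things now and then, are a little off and sometimes report something else, mostly with a low value. They report only what shows in the picture. A call takes as long as a camera call.
- look_for(camera, target): "bbox" ([left, top, right, bottom] in pixels, round what is visible of it).
- silhouettes(camera, target): "region" (420x560 bool, what is visible of it) and "bbox" ([left, top, right, bottom] in pixels, round what is visible of it).
- pinpoint(camera, target): "xy" ([column, row] in pixels: a listed point, or the origin of a listed thing).
The state is a dict: "time": time; "joint_pos": joint angles; "dq": joint speeds; "tau": joint torques, N m; "position": TCP position; "orientation": TCP orientation; "force": force on the tool from outside, world axes, zero at the start; "wrist_torque": the same for the moment, N m; "opening": finger opening in m; "grip_force": force on a finger pad.
Only numpy, scipy, OpenCV 4.12 (cv2) and the standard library are available. Lean on these libraries where they do the work, as an engineer would, in place of code of your own. Each camera call takes 0.05 s, during which the arm holds its last target. There are 200 camera calls.

TASK

Put every brass-footed hand stamp on the hatter's bench away upright in its slotted rack, the small-footed ones in the narrow rack and the large-footed ones in the wide rack: slide the keeper bars open, slide each stamp in through the mouth with its foot under the lips and its neck in the slot until its foot is wholly inside behind the keeper, then slide both keepers fully home. Do not disturb the mug, the can or the brush.

Things in the scene. Friction and masses are not known exactly. Their poses are not given: they have to be found in the camera images.
- rack_narrow: narrow rack for small stamps: fixed wooden tunnel on the bare bench, mouth towards the robot. Lane 188 mm long, 48 mm wide inside, 62 outside; lip plate z 20-26 mm with a straight 18 mm slot along its middle from mouth to back wall. Origin: on the bench under the lane's centre; x along the lane away from the robot (mouth x -94 mm, back wall +94), y left. Level, yaw varies
- rack_wide: wide rack for large stamps: fixed wooden tunnel on the bare bench, mouth towards the robot. Lane 188 mm long, 68 mm wide inside, 82 outside; lip plate z 20-26 mm with a straight 30 mm slot along its middle from mouth to back wall. Origin: on the bench under the lane's centre; x along the lane away from the robot (mouth x -94 mm, back wall +94), y left. Level, yaw varies
- keeper_narrow (a joint): keeper of the narrow rack: dark steel bar, 12 mm thick, sliding across the slot on top of the lip plate at rack x -80 mm, z 26.5-36.5 mm. Value in m: 0 = fully home (slot blocked), 0.040 = fully open (slot clear), moves along the rack's +y; about 1.5 N of friction, stays where left
- keeper_wide (a joint): keeper of the wide rack: dark steel bar, 12 mm thick, sliding across the slot on top of the lip plate at rack x -80 mm, z 26.5-36.5 mm. Value in m: 0 = fully home (slot blocked), 0.040 = fully open (slot clear), moves along the rack's +y; about 1.5 N of friction, stays where left
- keeper_narrow_knob (a point): top centre of the narrow rack's keeper knob, an upright steel pin 16 mm across, top 88.5 mm above the bench, grippable over its top 50 mm; at rack y = 36 mm when home, 76 mm when open
- keeper_wide_knob (a point): top centre of the wide rack's keeper knob, an upright steel pin 16 mm across, top 88.5 mm above the bench, grippable over its top 50 mm; at rack y = 36 mm when home, 76 mm when open
- small1: one of the small hand stamps (may be absent): upright, round, 100 mm tall; brass disc foot 40 mm across, 14 mm thick (z 0-14), steel neck 12 mm across (z 14-48), plain wooden handle 30 mm across (z 48-100), about 0.2 kg. Origin: centre of the foot's underside; z up through the handle. Handles of small and large stamps are alike.
- small2: one of the small hand stamps (may be absent): upright, round, 100 mm tall; brass disc foot 40 mm across, 14 mm thick (z 0-14), steel neck 12 mm across (z 14-48), plain wooden handle 30 mm across (z 48-100), about 0.2 kg. Origin: centre of the foot's underside; z up through the handle. Handles of small and large stamps are alike.
- small3: one of the small hand stamps (may be absent): upright, round, 100 mm tall; brass disc foot 40 mm across, 14 mm thick (z 0-14), steel neck 12 mm across (z 14-48), plain wooden handle 30 mm across (z 48-100), about 0.2 kg. Origin: centre of the foot's underside; z up through the handle. Handles of small and large stamps are alike.
- large1: one of the large hand stamps (may be absent): upright, round, 100 mm tall; brass disc foot 58 mm across, 14 mm thick (z 0-14), steel neck 20 mm across (z 14-48), plain wooden handle 30 mm across (z 48-100), about 0.38 kg. Origin: centre of the foot's underside; z up through the handle. Handles of small and large stamps are alike.
- large2: one of the large hand stamps (may be absent): upright, round, 100 mm tall; brass disc foot 58 mm across, 14 mm thick (z 0-14), steel neck 20 mm across (z 14-48), plain wooden handle 30 mm across (z 48-100), about 0.38 kg. Origin: centre of the foot's underside; z up through the handle. Handles of small and large stamps are alike.
- large3: one of the large hand stamps (may be absent): upright, round, 100 mm tall; brass disc foot 58 mm across, 14 mm thick (z 0-14), steel neck 20 mm across (z 14-48), plain wooden handle 30 mm across (z 48-100), about 0.38 kg. Origin: centre of the foot's underside; z up through the handle. Handles of small and large stamps are alike.
- mug: bystander: blue mug, 80 mm across, 90 mm tall; origin under its centre; leave alone
- can: bystander: spray can, 62 mm across, 170 mm tall; origin under its centre; leave alone
- brush: bystander: hand brush lying on the bench beyond the work; leave alone

How it is judged:
By the outcome, as a careful person would: the job done as asked, in the order asked, and still so for the second after the job is handed in, with the robot touching nothing.
Of small1, small2, small3 only 2 to 3 are there at a start; the rules pass over those that are not, and their reading is None.
Of large1, large2, large3 only 2 to 3 are there at a start; the rules pass over those that are not, and their reading is None.
At some moment in a run one of small1, small2, small3, large1, large2, large3 may be knocked a few centimetres aside while the robot is not near it.
It also fails if it takes over 210 s, if anything falls off the work surface, if the arm or the gripper's body presses on something with over 40 N, if the wrist force passes 120 N, or if a joint passes its speed limit or range.

## Working session

There is one attempt and no reset: what is moved stays moved. The work goes in short steps, Python scripts to look and compute and a shell command to move; the robot and the scene stay as the last step left them, time stands still between calls to the robot, and variables do not carry over. Pictures are saved under pics/ and viewed, at most 14 in all, crops included, and the job is handed in when it is done.

```bash
ls; mkdir -p pics
python3 - <<'E'
from cell import *
import cv2,numpy as np
for n in("scene","top"):
    p,d=grab_frame(n); cv2.imwrite(f"pics/{n}0.png",p[:,:,::-1]); i=camera_info(n); print(n,i)
print(monitor.state())
E
```

```text
pics
scene {'fov_y': 47.03682984792664, 'cx': 278.7921720971452, 'cy': 201.27963337244887, 'view': array([[ 0.52497884,  0.85087774,  0.02010695, -0.35834264],
       [-0.59156623,  0.34779886,  0.72738253,  0.26531582],
       [ 0.61192043, -0.39375503,  0.68593758, -1.78563673],
       [ 0.        ,  0.        ,  0.        ,  1.        ]])}
top {'fov_y': 45.71942366989518, 'cx': 282.82742299721235, 'cy': 210.81538098991442, 'view': array([[ 0.02118491, -0.9996637 , -0.01495633,  0.05423821],
       [ 0.99143496,  0.01907751,  0.12920051, -0.58620932],
       [-0.12887173, -0.01756533,  0.99150569, -1.25807268],
       [ 0.        ,  0.        ,  0.        ,  1.        ]])}
{'time': 0.1, 'joint_pos': array([-9.06282878e-01,  4.07902043e-02,  8.38951508e-02, -3.87792388e-04,
       -1.61551024e+00, -3.33668246e-01]), 'dq': array([ 0.00106298, -0.00112836,  0.00383451,  0.00310026,  0.00047669,
       -0.00141119]), 'tau': array([-5.43294707e-03, -3.69345582e+01,  3.48281336e+01,  6.95179582e+00,
       -4.62046824e-03,  9.24261414e-07]), 'position': array([ 0.19485141, -0.56716307,  0.23035241]), 'orientation': array([-1.64677516e-01,  9.86347115e-01,  7.99065955e-04, -2.14967813e-04]), 'force': array([-0.22624817,  0.49413405, -0.43875569]), 'wrist_torque': array([-0.06155037,  0.03866906,  0.04001089]), 'grip_force': 0.0, 'opening': 0.08532661511153643}
```

View pics/scene0.png

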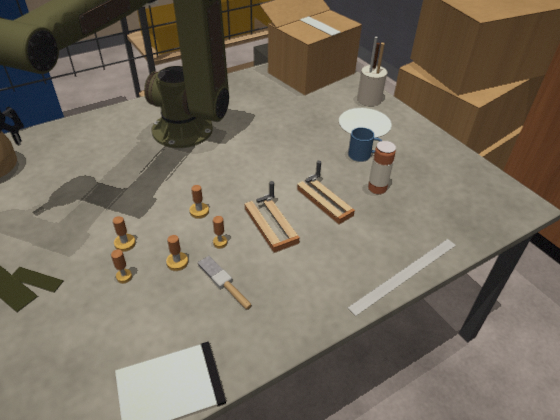

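View pics/top0.png

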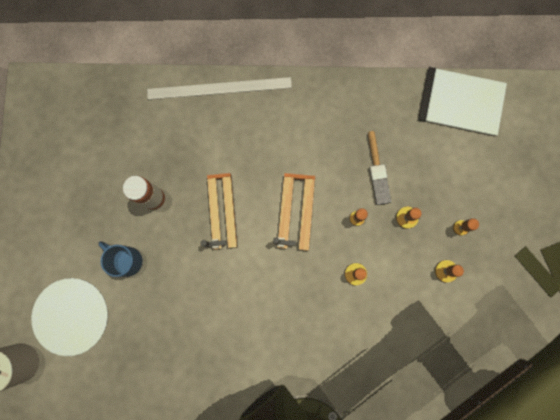

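The top view shows five stamps at about (359,217), (408,217), (466,227), (356,273) and (449,271). The narrow rack is near (222,211) and the wide one near (297,212), with knobs at their lower left and both keepers apparently home. The can and mug are to the left, the brush at (378,170).

```bash
cat > h.py <<'E'
from cell import *
import cv2,numpy as np
def cloud(n):
    p,d=grab_frame(n); i=camera_info(n); f=210/np.tan(np.radians(i['fov_y']/2))
    v,u=np.mgrid[:420,:560]; X=(u-i['cx'])/f*d; Y=(v-i['cy'])/f*d
    c=np.stack([X,-Y,-d],-1); V=i['view']; w=(c-V[:3,3])@V[:3,:3]
    w[d==0]=np.nan
    return p,w
def proj(n,P):
    i=camera_info(n); f=210/np.tan(np.radians(i['fov_y']/2)); c=i['view'][:3,:3]@np.array(P)+i['view'][:3,3]
    return np.array([i['cx']+f*c[0]/-c[2], i['cy']-f*c[1]/-c[2]])
def stamps(n='top',p=None,w=None,show=True):
    "handle-top blobs: centre xy, and the foot's extent"
    if p is None: p,w=cloud(n)
    hsv=cv2.cvtColor(p,cv2.COLOR_RGB2HSV).astype(int)
    m=((w[...,2]>.085)&(w[...,2]<.115)&(hsv[...,0]<18)&(hsv[...,1]>90)).astype(np.uint8)
    k,l,s,c=cv2.connectedComponentsWithStats(m); out=[]
    for j in range(1,k):
        if s[j,4]<15: continue
        q=w[l==j]; ztop=np.percentile(q[:,2],80); t=q[q[:,2]>ztop-.012]
        lo,hi=np.percentile(t[:,:2],[3,97],axis=0); cen=(lo+hi)/2
        dd=np.hypot(w[...,0]-cen[0],w[...,1]-cen[1])
        g=(dd<.05)&(hsv[...,0]>17)&(hsv[...,0]<32)&(hsv[...,1]>130)&(w[...,2]<.03)
        out.append((cen,hi-lo,ztop,c[j],g.sum(), np.ptp(w[g],axis=0)[:2] if g.sum() else None, np.nanmedian(w[g][:,2]) if g.any() else 0))
    return out
E
python3 - <<'E'
from h import *
np.set_printoptions(precision=4,suppress=True)
for n in('top','scene'):
    p,w=cloud(n); 
    print(n,'bench z',np.nanpercentile(w[230:260,290:300,2] if n=='top' else w[330:340,100:110,2],[5,50,95]))
    for s in stamps(n,p,w): print(*s)
    for k in('rack_narrow','rack_wide'):
        r=silhouettes(n,k); print(k,[(x['p'],x['bbox']) for x in r][:2])
        m=r[0]['region']; z=w[...,2]; mm=m&(z>.018)&(z<.032); q=w[mm][:,:2].astype(np.float32)
        (c,sz,a)=cv2.minAreaRect(q*1000); print(' rect',c,sz,a,mm.sum(),np.median(w[mm][:,2]))
    for k in('keeper_narrow_knob','keeper_wide_knob'):
        r=pinpoint(n,k); print(k,r[:2]); u,v=map(int,np.round(r[0]['xy'])); 
        print(w[v-1:v+2,u-1:u+2].reshape(-1,3)[[1,4,7]])
    for k in('small1','large1','small2'):
        print(k,[(round(x['p'],2),np.round(x['bbox'])) for x in look_for(n,k)])
E
```

```text
top bench z [-0.0047 -0.0005  0.0347]
[ 0.5785 -0.261 ] [0.0251 0.0261] 0.1006495180829951 [414.4957 212.9487] 238 [0.0544 0.0589] 0.012982332135426352
[ 0.5746 -0.1285] [0.0269 0.0247] 0.10063980193016644 [360.9298 213.693 ] 74 [0.034  0.0363] 0.013216048719608613
[ 0.5544 -0.4013] [0.0254 0.0256] 0.1007008032130927 [471.7222 223.6746] 108 [0.0352 0.0378] 0.012396904459683042
[ 0.4402 -0.3607] [0.0242 0.0262] 0.1002302848690943 [456.378  270.2205] 257 [0.0545 0.0554] 0.012679107249871901
[ 0.4259 -0.1252] [0.0237 0.0259] 0.10174440384472914 [359.5818 273.7636] 235 [0.0548 0.0569] 0.013587635386663752
rack_narrow [(0.89, [200.7, 174.3, 237.5, 248.5])]
 rect (585.45361328125, 230.41714477539062) (198.58340454101562, 67.84512329101562) 5.106530666351318 1185 0.02515279478645047
rack_wide [(0.58, [271.6, 172.0, 315.1, 249.6])]
 rect (588.1636962890625, 32.37209701538086) (81.9538803100586, 198.36778259277344) 85.94365692138672 1400 0.02532325008373216
keeper_narrow_knob [{'xy': [202.7, 243.0], 'p': 0.51}]
[[0.4967 0.2627 0.0849]
 [0.494  0.2621 0.0875]
 [0.4916 0.262  0.0875]]
keeper_wi
[... 1711 characters left out ...]
rect (589.9432373046875, 28.270858764648438) (88.96723937988281, 200.78524780273438) 84.40000915527344 975 0.025723236776220026
keeper_narrow_knob [{'xy': [320.8, 160.3], 'p': 0.46}]
[[ 0.4038  0.344   0.0008]
 [ 0.4055  0.3431 -0.0021]
 [ 0.4128  0.3377  0.0006]]
keeper_wide_knob [{'xy': [271.4, 182.1], 'p': 0.65}]
[[0.5017 0.082  0.0879]
 [0.5036 0.0809 0.0858]
 [0.5048 0.0802 0.083 ]]
small1 [(0.88, array([215., 215., 226., 251.])), (0.72, array([297., 166., 354., 222.]))]
large1 [(0.77, array([164., 237., 188., 270.])), (0.61, array([187., 188., 212., 216.])), (0.6, array([115., 214., 133., 248.]))]
small2 [(0.88, array([215., 215., 226., 251.])), (0.72, array([297., 166., 354., 222.]))]
```

```bash
cat >> h.py <<'E'
def rackfit(n,p,w,c0,yaw0,half,slot):
    "refine centre line from lip edges; returns origin xy, yaw deg"
    o=np.array(c0,float); a=np.radians(yaw0)
    for _ in range(3):
        R=np.array([[np.cos(a),-np.sin(a)],[np.sin(a),np.cos(a)]]); q=(w[...,:2]-o)@R
        m=(w[...,2]>.019)&(w[...,2]<.031)&(abs(q[...,0])<.09)&(q[...,0]>-.065)&(abs(q[...,1])<half+.012); s=q[m]
        xs=[];ys=[]
        for b in np.arange(-.06,.085,.01):
            t=s[abs(s[:,0]-b)<.006,1]; L=t[t>slot/3];Rr=t[t<-slot/3]
            if len(L)<5 or len(Rr)<5: continue
            xs.append(b); ys.append((np.median(L)+np.median(Rr))/2)
        k=np.polyfit(xs,ys,1); a+=np.arctan(k[0]); o=o+R@[0,k[1]]
    R=np.array([[np.cos(a),-np.sin(a)],[np.sin(a),np.cos(a)]]); q=(w[...,:2]-o)@R
    m=(w[...,2]>.015)&(w[...,2]<.032)&(abs(q[...,1])<half)&(abs(q[...,0])<.13)
    print(n,'origin',o,'yaw',np.degrees(a),'x ext',np.percentile(q[m][:,0],[.5,99.5]),'y ext',np.percentile(q[m][:,1],[1,99]))
    k=(w[...,2]>.075)&(w[...,2]<.1)&(abs(q[...,0]+.08)<.03)&(abs(q[...,1]-.05)<.05)
    t=q[k&(w[...,2]>.083)]; print('  knob in rack',np.median(t,axis=0),len(t), 'world',np.median(w[k&(w[...,2]>.083)],axis=0))
    return o,a
def step(pos,yaw,opening=None):
    "tool-axis shift (fractions) and z turn to reach TCP pos with tool y at yaw deg (mod 180), pointing down"
    from scipy.spatial.transform import Rotation as Ro
    s=monitor.state(); R0=Ro.from_quat(s['orientation']); R=R0.as_matrix()
    cur=np.degrees(np.arctan2(-R[0,1],R[1,1])); d=(yaw-cur+90)%180-90; y=np.radians(cur+d)
    ty=np.array([-np.sin(y),np.cos(y),0]); 
    T=np.stack([np.cross(ty,[0,0,-1]),ty,[0,0,-1]],1); rv=(R0.inv()*Ro.from_matrix(T)).as_rotvec()
    sh=R.T@(np.array(pos)-s['position'])
    print('yaw',cur.round(2),'shift now-axes',(sh/.8).round(4),'shift final-axes',((T.T@(np.array(pos)-s['position']))/.8).round(4),'turn',(np.degrees(rv)/45).round(4),'rows>=',np.ceil(np.linalg.norm(sh)/.05),'q',s['joint_pos'].round(2)[[0,5]])
E
python3 - <<'E'
from h import *
np.set_printoptions(precision=4,suppress=True)
for n in('top','scene'):
    p,w=cloud(n)
    rackfit(n,p,w,(.586,.228),5,.031,.018); rackfit(n,p,w,(.588,.030),-5,.041,.030)
    for k in('can','mug'):
        m=silhouettes(n,k)[0]['region']; q=w[m&(w[...,2]>.03)]; print(k,np.nanpercentile(q,[3,97],axis=0))
E
```

```text
top origin [0.5859 0.2293] yaw 6.650741371828809 x ext [-0.0983  0.0979] y ext [-0.0308  0.0303]
  knob in rack [-0.0849  0.0435] 29 world [0.4962 0.2626 0.0889]
top origin [0.5882 0.0324] yaw -3.9629736207977495 x ext [-0.0985  0.0983] y ext [-0.0404  0.0404]
  knob in rack [-0.0857  0.0429] 31 world [0.5053 0.0808 0.0879]
can [[ 0.4258 -0.3718  0.0538]
 [ 0.4525 -0.3475  0.1026]]
mug [[0.4129 0.4379 0.0325]
 [0.4871 0.5262 0.0922]]
scene origin [0.5864 0.2235] yaw 6.716173743669695 x ext [-0.0958  0.1011] y ext [-0.0305  0.0301]
  knob in rack [-0.0833  0.0422] 16 world [0.4985 0.2558 0.087 ]
scene origin [0.5878 0.0273] yaw -4.389083599392555 x ext [-0.0961  0.1013] y ext [-0.0403  0.0402]
  knob in rack [-0.0836  0.0447] 18 world [0.5077 0.0781 0.0876]
can [[0.6009 0.3806 0.0382]
 [0.6515 0.4311 0.1713]]
mug [[0.4131 0.4335 0.0324]
 [0.4898 0.5119 0.0905]]
```

Run:
```python
from h import *
step([.497,.262,.170],6.7)
```

```text
yaw 18.96 shift now-axes [-0.6939  0.8579  0.0766] shift final-axes [-0.496   0.9857  0.0766] turn [ 1.000e-04 -0.000e+00  2.723e-01] rows>= 18.0 q [-0.91 -0.33]
```

```bash
python3 -m jog '[[[0,0,0,0,0,0.1362,0.5],[0,0,0,0,0,0.1362,0.5],[-0.0248,0.0493,0.0038,0,0,0,0.5],[-0.0248,0.0493,0.0038,0,0,0,0.5],[-0.0248,0.0493,0.0038,0,0,0,0.5],[-0.0248,0.0493,0.0038,0,0,0,0.5],[-0.0248,0.0493,0.0038,0,0,0,0.5],[-0.0248,0.0493,0.0038,0,0,0,0.5],[-0.0248,0.0493,0.0038,0,0,0,0.5],[-0.0248,0.0493,0.0038,0,0,0,0.5],[-0.0248,0.0493,0.0038,0,0,0,0.5],[-0.0248,0.0493,0.0038,0,0,0,0.5]]]' >/dev/null
python3 -m jog '[[[-0.0248,0.0493,0.0038,0,0,0,0.5],[-0.0248,0.0493,0.0038,0,0,0,0.5],[-0.0248,0.0493,0.0038,0,0,0,0.5],[-0.0248,0.0493,0.0038,0,0,0,0.5],[-0.0248,0.0493,0.0038,0,0,0,0.5],[-0.0248,0.0493,0.0038,0,0,0,0.5],[-0.0248,0.0493,0.0038,0,0,0,0.5],[-0.0248,0.0493,0.0038,0,0,0,0.5],[-0.0248,0.0493,0.0038,0,0,0,0.5],[-0.0248,0.0493,0.0038,0,0,0,0.5],[0,0,0,0,0,0,0.5],[0,0,0,0,0,0,0.5]]]'
python3 - <<'E'
from h import *
step([.497,.262,.056],6.7)
E
```

```text
time: 3.6
position: [0.4968, 0.2628, 0.1694]
orientation: [-0.059, 0.998, -0.001, -0.001]
force: [0.1, -0.9, -0.4]
opening: 0.0429
grip_force: 0.0
yaw 6.76 shift now-axes [-0.0003 -0.0008  0.1418] shift final-axes [-1.000e-04 -1.000e-03  1.418e-01] turn [-0.0018 -0.0022  0.0012] rows>= 3.0 q [ 0.84 -2.3 ]
```

```bash
python3 -m jog '[[[0,0,0.047,0,0,0,0.5],[0,0,0.047,0,0,0,0.5],[0,0,0.047,0,0,0,0.5],[0,0,0,0,0,0,0.5],[0,0,0,0,0,0,0],[0,0,0,0,0,0,0],[0,0,0,0,0,0,0],[0,0,0,0,0,0,0],[0,0,0,0,0,0,0]]]'
```

```text
time: 4.5
position: [0.4984, 0.2629, 0.0612]
orientation: [-0.059, 0.998, 0.001, 0.002]
force: [-1.7, -2.0, 7.5]
opening: 0.0143
grip_force: 58.7
```

```bash
python3 -m jog '[[[0,0.012,0,0,0,0,0],[0,0.012,0,0,0,0,0],[0,0.008,0,0,0,0,0],[0,0.004,0,0,0,0,0],[0,0,0,0,0,0,0]]]'
python3 -m jog '[[[0,0.003,0,0,0,0,0],[0,0,0,0,0,0,0],[0,0,0,0,0,0,0]]]'
python3 -m jog '[[[0,0.003,0,0,0,0,0],[0,0,0,0,0,0,0],[0,0,0,0,0,0,0]]]'
python3 -m jog '[[[0,0.003,0,0,0,0,0],[0,0,0,0,0,0,0],[0,0,0,0,0,0,0]]]'
```

```text
time: 5.0
position: [0.495, 0.2923, 0.0613]
orientation: [-0.059, 0.998, 0.001, 0.002]
force: [-1.6, 0.8, 6.6]
opening: 0.0142
grip_force: 59.0
time: 5.3
position: [0.4948, 0.2935, 0.0613]
orientation: [-0.059, 0.998, 0.001, 0.002]
force: [-1.6, -3.0, 7.5]
opening: 0.0143
grip_force: 59.0
time: 5.6
position: [0.4947, 0.2937, 0.0612]
orientation: [-0.058, 0.998, -0.001, 0.002]
force: [-0.9, -9.6, 8.8]
opening: 0.014
grip_force: 59.3
time: 5.9
position: [0.4947, 0.2939, 0.0612]
orientation: [-0.058, 0.998, -0.003, 0.001]
force: [0.5, -17.6, 10.3]
opening: 0.014
grip_force: 59.7
```

```bash
python3 -m jog '[[[0,-0.007,0,0,0,0,0],[0,0,0,0,0,0,0.5],[0,0,0,0,0,0,0.5],[0,0,0,0,0,0,0.5],[0,0,0,0,0,0,0.5],[0,0,-0.05,0,0,0,0.5],[0,0,-0.05,0,0,0,0.5],[0,0,-0.05,0,0,0,0.5],[0,0,0,0,0,0,0.5]]]'
python3 - <<'E'
from h import *
step([.5065,.084,.17],-4.2)
E
```

```text
time: 6.8
position: [0.4958, 0.2939, 0.185]
orientation: [-0.059, 0.998, 0.003, 0.005]
force: [0.7, 0.1, 0.2]
opening: 0.0427
grip_force: 0.0
yaw 6.72 shift now-axes [ 0.0175 -0.2622  0.0172] shift final-axes [-0.0326 -0.2607  0.0187] turn [0.0077 0.0114 0.2427] rows>= 5.0 q [ 0.88 -2.34]
```

```bash
python3 -m jog '[[[0,0,0,0.0038,0.0057,0.1213,0.5],[0,0,0,0.0038,0.0057,0.1213,0.5],[-0.0054,-0.0435,0.003,0,0,0,0.5],[-0.0054,-0.0435,0.003,0,0,0,0.5],[-0.0054,-0.0435,0.003,0,0,0,0.5],[-0.0054,-0.0435,0.003,0,0,0,0.5],[-0.0054,-0.0435,0.003,0,0,0,0.5],[-0.0054,-0.0435,0.003,0,0,0,0.5],[0,0,0,0,0,0,0.5],[0,0,0,0,0,0,0.5]]]'
python3 - <<'E'
from h import *
step([.5065,.084,.058],-4.2)
E
```

```text
time: 7.8
position: [0.5039, 0.0818, 0.1643]
orientation: [0.038, 0.999, -0.003, -0.004]
force: [-0.5, -0.3, 0.4]
opening: 0.0428
grip_force: 0.0
yaw -4.3 shift now-axes [-0.0042  0.0039  0.1329] shift final-axes [-0.0031  0.003   0.1329] turn [-0.0083 -0.0107 -0.0022] rows>= 3.0 q [ 0.56 -2.2 ]
```

```bash
python3 -m jog '[[[-0.003,0.003,0,-0.0083,-0.0107,0,0.5],[0,0,0.0443,0,0,0,0.5],[0,0,0.0443,0,0,0,0.5],[0,0,0.0443,0,0,0,0.5],[0,0,0,0,0,0,0.5],[0,0,0,0,0,0,0],[0,0,0,0,0,0,0],[0,0,0,0,0,0,0],[0,0,0,0,0,0,0],[0,0,0,0,0,0,0]]]'
python3 -m jog '[[[0,0.012,0,0,0,0,0],[0,0.012,0,0,0,0,0],[0,0.008,0,0,0,0,0],[0,0.002,0,0,0,0,0],[0,0,0,0,0,0,0]]]'
python3 -m jog '[[[0,0.003,0,0,0,0,0],[0,0,0,0,0,0,0],[0,0,0,0,0,0,0]]]'
python3 -m jog '[[[0,0.003,0,0,0,0,0],[0,0,0,0,0,0,0],[0,0,0,0,0,0,0]]]'
python3 -m jog '[[[0,0.003,0,0,0,0,0],[0,0,0,0,0,0,0],[0,0,0,0,0,0,0]]]'
```

```text
time: 8.8
position: [0.5076, 0.085, 0.0607]
orientation: [0.037, 0.999, 0.001, 0.002]
force: [-2.9, 1.2, 6.5]
opening: 0.0143
grip_force: 59.0
time: 9.3
position: [0.5096, 0.1122, 0.0607]
orientation: [0.037, 0.999, 0.001, 0.002]
force: [-1.9, -0.1, 7.4]
opening: 0.0141
grip_force: 59.0
time: 9.6
position: [0.5095, 0.1124, 0.0607]
orientation: [0.037, 0.999, -0.001, 0.001]
force: [-2.1, -7.5, 7.3]
opening: 0.0142
grip_force: 59.3
time: 9.9
position: [0.5095, 0.1126, 0.0607]
orientation: [0.038, 0.999, -0.003, 0.001]
force: [-1.3, -15.0, 7.3]
opening: 0.0143
grip_force: 59.5
time: 10.2
position: [0.5094, 0.1128, 0.0606]
orientation: [0.038, 0.999, -0.005, 0.0]
force: [-1.4, -22.7, 8.9]
opening: 0.0139
grip_force: 59.8
```

```bash
python3 -m jog '[[[0,-0.009,0,0,0,0,0],[0,0,0,0,0,0,0.6],[0,0,0,0,0,0,0.6],[0,0,0,0,0,0,0.6],[0,0,0,0,0,0,0.6],[0,0,-0.05,0,0,0,0.6],[0,0,-0.05,0,0,0,0.6],[0,0,-0.05,0,0,0,0.6],[0,0,0,0,0,0,0.6],[0,0,0,0,0,0,0.6]]]'
python3 - <<'E'
from h import *
for s in stamps('top'): print(s[0]-[0,.0019],s[2])
step([.429,-.127,.16],-4.2)
E
```

```text
time: 11.2
position: [0.5088, 0.1122, 0.179]
orientation: [0.037, 0.999, 0.001, 0.001]
force: [1.1, -0.0, -0.9]
opening: 0.0512
grip_force: 0.0
[ 0.57817716 -0.26312857] 0.10005032097749535
[ 0.57402869 -0.13049353] 0.10002827791982599
[ 0.55374592 -0.4036614 ] 0.09997766774527739
[ 0.44020824 -0.36292687] 0.10030211510466491
[ 0.42595571 -0.12730494] 0.10044652926840655
yaw -4.2 shift now-axes [ 0.0768 -0.3051  0.0219] shift final-axes [ 0.0768 -0.305   0.0219] turn [ 0.0001 -0.0009 -0.0001] rows>= 6.0 q [ 0.6  -2.25]
```

```bash
python3 -m jog '[[[0.0128,-0.0508,0.0037,0,0,0,0.6],[0.0128,-0.0508,0.0037,0,0,0,0.6],[0.0128,-0.0508,0.0037,0,0,0,0.6],[0.0128,-0.0508,0.0037,0,0,0,0.6],[0.0128,-0.0508,0.0037,0,0,0,0.6],[0.0128,-0.0508,0.0037,0,0,0,0.6],[0,0,0,0,0,0,0.6],[0,0,0,0,0,0,0.6]]]'
python3 - <<'E'
from h import *
step([.429,-.127,.053],-4.2)
E
```

```text
time: 12.05
position: [0.4284, -0.1277, 0.1591]
orientation: [0.038, 0.999, -0.0, -0.001]
force: [-0.4, 1.3, -0.3]
opening: 0.051
grip_force: 0.0
yaw -4.34 shift now-axes [-0.0009  0.0009  0.1326] shift final-axes [-0.0006  0.0009  0.1326] turn [-0.0003 -0.0025 -0.0032] rows>= 3.0 q [ 0.17 -1.81]
```

```bash
python3 -m jog '[[[0,0.001,0.0442,0,0,0,0.6],[0,0,0.0442,0,0,0,0.6],[0,0,0.0442,0,0,0,0.6],[0,0,0,0,0,0,0.6],[0,0,0,0,0,0,0],[0,0,0,0,0,0,0],[0,0,0,0,0,0,0],[0,0,0,0,0,0,0],[0,0,-0.006,0,0,0,0],[0,0,0,0,0,0,0],[0,0,0,0,0,0,0]]]'
python3 - <<'E'
from h import *
step([.434,.0415,.058],-4.2)
E
```

```text
time: 13.15
position: [0.429, -0.1263, 0.0589]
orientation: [0.037, 0.999, 0.0, -0.0]
force: [-0.2, 0.7, -3.8]
opening: 0.0287
grip_force: 59.3
yaw -4.23 shift now-axes [0.0092 0.2096 0.0011] shift final-axes [0.0091 0.2096 0.0011] turn [ 0.0001 -0.0007 -0.0008] rows>= 4.0 q [ 0.17 -1.81]
```

```bash
python3 -m jog '[[[0.0018,0.0419,0.0007,0,0,0,0],[0.0018,0.0419,0.0007,0,0,0,0],[0.0018,0.0419,0.0007,0,0,0,0],[0.0018,0.0419,0.0007,0,0,0,0],[0.0018,0.0419,0.0007,0,0,0,0],[0,0,0,0,0,0,0],[0,0,0,0,0,0,0]]]'
python3 - <<'E'
from h import *
np.set_printoptions(precision=4,suppress=True)
step([.434,.0415,.0565],-4.2); print(monitor.state()['position'])
p,w=cloud('scene'); cv2.imwrite('pics/s1.png',cv2.resize(p[140:300,160:400,::-1],(720,480)))
E
```

```text
time: 13.85
position: [0.4343, 0.042, 0.0562]
orientation: [0.036, 0.999, -0.0, -0.0]
force: [0.3, 0.3, -2.6]
opening: 0.0285
grip_force: 60.4
yaw -4.12 shift now-axes [ 0.0003 -0.0006 -0.0004] shift final-axes [ 0.0003 -0.0006 -0.0004] turn [-0.0003 -0.0003  0.0018] rows>= 1.0 q [ 0.56 -2.21]
[0.4343 0.042  0.0562]
```

View pics/s1.png

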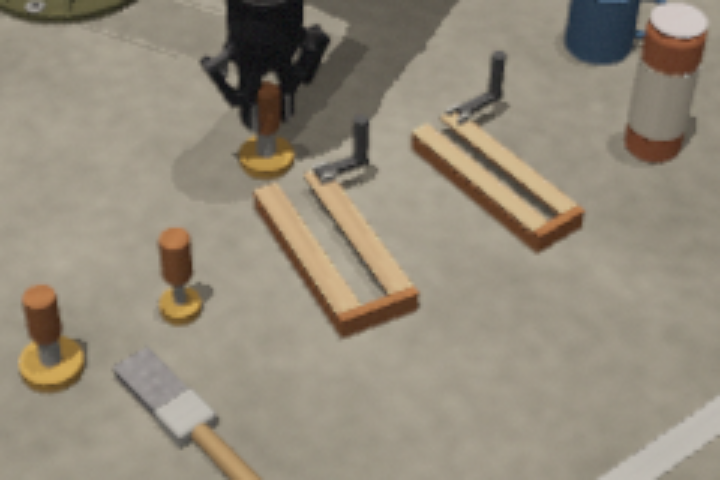

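The crop shows both keepers clear of their slots. The held stamp, foot at about (267,157), stands just in front of the wide rack's mouth, so I insert.

```bash
python3 -m jog '[[[-0.03,-0.0006,0,0,0,0,0],[-0.03,0,0,0,0,0,0],[-0.03,0,0,0,0,0,0],[0,0,0,0,0,0,0]]]'
python3 -m jog '[[[-0.04,0,0,0,0,0,0],[-0.04,0,0,0,0,0,0],[-0.04,0,0,0,0,0,0],[0,0,0,0,0,0,0]]]'
python3 -m jog '[[[-0.03,0,0,0,0,0,0],[-0.01,0,0,0,0,0,0],[0,0,0,0,0,0,0]]]'
```

```text
time: 14.3
position: [0.5081, 0.0339, 0.0561]
orientation: [0.038, 0.999, -0.001, 0.0]
force: [1.0, -0.2, -0.6]
opening: 0.0286
grip_force: 60.2
time: 14.7
position: [0.6046, 0.0267, 0.0564]
orientation: [0.038, 0.999, -0.001, 0.001]
force: [2.0, -0.4, 0.2]
opening: 0.0288
grip_force: 60.5
time: 15.0
position: [0.6343, 0.0252, 0.0566]
orientation: [0.037, 0.999, -0.0, 0.0]
force: [-1.0, -0.9, 0.7]
opening: 0.0003
grip_force: 0.0
```

Run:
```python
from h import *
p,w=cloud('scene'); cv2.imwrite('pics/s2.png',cv2.resize(p[140:300,160:400,::-1],(720,480)))
```

```text
(no output)
```

View pics/s2.png

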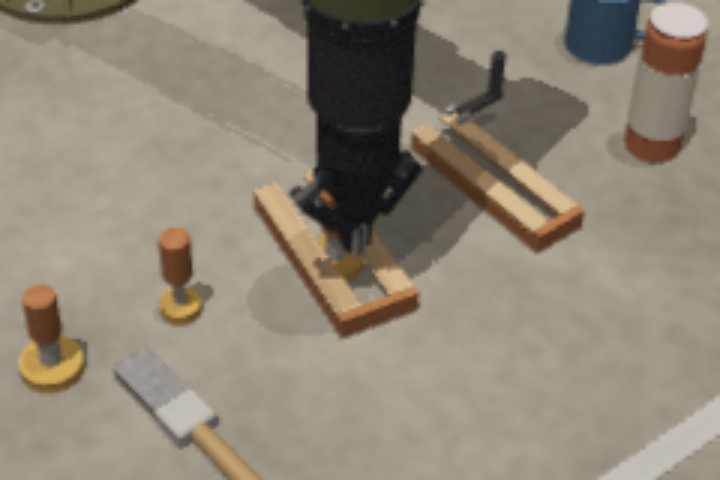

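The stamp is in the lane but slipped out towards the mouth, with its handle near (328,200) behind the shut fingers. I clear the fingers forward and up, then look.

```bash
python3 -m jog '[[[-0.012,0,0,0,0,0,0],[0,0,-0.05,0,0,0,0],[0,0,-0.05,0,0,0,0],[0,0,-0.05,0,0,0,0.6],[0.06,0.0,-0.06,0,0,0,0.6],[0.06,0,0,0,0,0,0.6],[0.06,0,0,0,0,0,0.6],[0.06,0,0,0,0,0,0.6],[0.06,0,0,0,0,0,0.6],[0,0,0,0,0,0,0.6]]]'
python3 - <<'E'
from h import *
np.set_printoptions(precision=4,suppress=True)
p,w=cloud('scene'); p2,w2=cloud('top')
for s in stamps('top',p2,w2): print(s[0]-[0,.0019],s[2])
a=cv2.resize(p[160:260,230:330,::-1],(400,400));b=cv2.resize(p2[160:260,240:340,::-1],(400,400))
cv2.imwrite('pics/s3.png',np.hstack([a,b]))
E
```

```text
time: 16.05
position: [0.4137, 0.0419, 0.2148]
orientation: [0.036, 0.999, 0.003, 0.004]
force: [0.9, 0.2, 0.3]
opening: 0.0508
grip_force: 0.0
[0.5949 0.0282] 0.10075130854859074
[ 0.5783 -0.2628] 0.1007016866230974
[ 0.5739 -0.1304] 0.10045916012336222
[ 0.5544 -0.4038] 0.10044116767282436
[ 0.4402 -0.3635] 0.1007227139494314
```

View pics/s3.png

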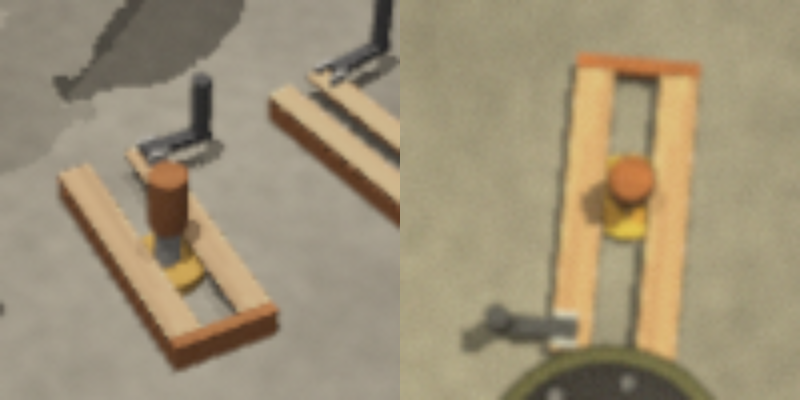

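Run:
```python
from h import *
step([.5958,.0297,.165],-4.2)
```

```text
yaw -4.13 shift now-axes [-2.246e-01  2.000e-04  6.140e-02] shift final-axes [-0.2248  0.0006  0.0605] turn [0.0035 0.0054 0.0015] rows>= 4.0 q [ 0.59 -2.23]
```

```bash
python3 -m jog '[[[-0.045,0.0002,0.0122,0,0,0,0.6],[-0.045,0.0002,0.0122,0,0,0,0.6],[-0.045,0,0.0122,0,0,0,0.6],[-0.045,0,0.0122,0,0,0,0.6],[-0.045,0,0.0122,0,0,0,0.6],[0,0,0,0,0,0,0.6],[0,0,0,0,0,0,0.6]]]'
python3 - <<'E'
from h import *
step([.5958,.0297,.053],-4.2)
E
```

```text
time: 16.85
position: [0.5969, 0.0285, 0.1598]
orientation: [0.038, 0.999, -0.001, -0.002]
force: [0.3, 0.2, 0.9]
opening: 0.0514
grip_force: 0.0
yaw -4.31 shift now-axes [0.0009 0.0017 0.1335] shift final-axes [0.0015 0.0014 0.1335] turn [-0.0033 -0.006  -0.0025] rows>= 3.0 q [ 0.38 -2.03]
```

```bash
python3 -m jog '[[[0.0013,0.0015,0,0,0,-0.0025,0.6],[0,0,0.0445,0,0,0,0.6],[0,0,0.0445,0,0,0,0.6],[0,0,0.0445,0,0,0,0.6],[0,0,0,0,0,0,0.6],[0,0,0,0,0,0,0],[0,0,0,0,0,0,0],[0,0,0,0,0,0,0],[0,0,0,0,0,0,0]]]'
python3 -m jog '[[[0,0,-0.0025,0,0,0,0],[0,0,0,0,0,0,0]]]'
python3 -m jog '[[[-0.01,0,0,0,0,0,0]]]'
python3 -m jog '[[[-0.01,0,0,0,0,0,0]]]'
python3 -m jog '[[[-0.01,0,0,0,0,0,0]]]'
python3 -m jog '[[[-0.01,0,0,0,0,0,0]]]'
```

```text
time: 17.75
position: [0.5967, 0.0308, 0.0592]
orientation: [0.036, 0.999, 0.0, 0.002]
force: [-1.8, -0.5, 7.2]
opening: 0.0286
grip_force: 59.9
time: 17.95
position: [0.5958, 0.0308, 0.0593]
orientation: [0.036, 0.999, 0.0, 0.001]
force: [-1.2, 1.2, 4.2]
opening: 0.0289
grip_force: 59.6
time: 18.05
position: [0.6028, 0.03, 0.0591]
orientation: [0.036, 0.999, -0.0, -0.0]
force: [-4.1, -0.3, 7.3]
opening: 0.0286
grip_force: 60.8
time: 18.15
position: [0.6111, 0.0292, 0.0594]
orientation: [0.036, 0.999, -0.0, -0.0]
force: [0.4, 0.9, -0.6]
opening: 0.0287
grip_force: 59.5
time: 18.25
position: [0.6193, 0.0286, 0.0594]
orientation: [0.036, 0.999, -0.0, -0.0]
force: [2.5, 0.5, -2.5]
opening: 0.0288
grip_force: 59.5
time: 18.35
position: [0.6273, 0.0281, 0.0594]
orientation: [0.036, 0.999, -0.0, -0.0]
force: [2.4, 0.7, -2.1]
opening: 0.0284
grip_force: 59.5
```

```bash
python3 -m jog '[[[-0.01,0.0005,-0.001,0,0,0,0],[-0.01,0.0005,0,0,0,0,0]]]'
python3 -m jog '[[[-0.004,0,0,0,0,0,0]]]'
python3 -m jog '[[[-0.004,0,0,0,0,0,0]]]'
python3 -m jog '[[[-0.002,0,0,0,0,0,0],[0,0,0,0,0,0,0]]]'
```

```text
time: 18.55
position: [0.6433, 0.0277, 0.0595]
orientation: [0.036, 0.999, -0.0, -0.0]
force: [0.3, 0.5, -1.1]
opening: 0.0289
grip_force: 59.5
time: 18.65
position: [0.6468, 0.0274, 0.0594]
orientation: [0.036, 0.999, -0.0, -0.0]
force: [-8.9, 0.9, 9.1]
opening: 0.0286
grip_force: 60.4
time: 18.75
position: [0.6497, 0.0272, 0.0594]
orientation: [0.036, 0.999, -0.0, -0.0]
force: [-6.0, 0.7, 4.7]
opening: 0.0286
grip_force: 60.3
time: 18.95
position: [0.651, 0.0271, 0.0594]
orientation: [0.036, 0.999, -0.0, -0.001]
force: [-5.8, 0.7, 7.1]
opening: 0.0288
grip_force: 60.2
```

```bash
python3 -m jog '[[[0.002,0,0,0,0,0,0.6],[0,0,0,0,0,0,0.6],[0,0,0,0,0,0,0.6],[0,0,-0.045,0,0,0,0.6],[0,0,-0.045,0,0,0,0.6],[0,0,-0.045,0,0,0,0.6],[0,0,0,0,0,0,0.6]]]'
python3 - <<'E'
from h import *
step([.579,-.2628,.168],-4.2)
E
```

```text
time: 19.65
position: [0.6522, 0.0273, 0.174]
orientation: [0.036, 0.999, 0.001, 0.005]
force: [-0.2, -0.6, 0.5]
opening: 0.0514
grip_force: 0.0
yaw -4.1 shift now-axes [ 0.0654 -0.3683  0.0062] shift final-axes [ 0.0647 -0.3684  0.0075] turn [0.0019 0.0134 0.0021] rows>= 6.0 q [ 0.35 -1.99]
```

```bash
python3 -m jog '[[[0.0081,-0.046,0.001,0,0,0.002,0.6],[0.0081,-0.046,0.001,0,0,0,0.6],[0.0081,-0.046,0.001,0,0,0,0.6],[0.0081,-0.046,0.001,0,0,0,0.6],[0.0081,-0.046,0.001,0,0,0,0.6],[0.0081,-0.046,0.001,0,0,0,0.6],[0.0081,-0.046,0.001,0,0,0,0.6],[0.0081,-0.046,0.001,0,0,0,0.6],[0,0,0,0,0,0,0.6],[0,0,0,0,0,0,0.6]]]'
python3 - <<'E'
from h import *
np.set_printoptions(precision=4,suppress=True)
for n,b in(('top',-.0019),('scene',.0036)):
  for s in stamps(n):
    if s[4]: print(n,s[0]+[0,b])
step([.579,-.2628,.053],-4.2)
E
```

```text
time: 20.65
position: [0.5761, -0.2632, 0.16]
orientation: [0.038, 0.999, -0.0, -0.0]
force: [-0.2, -0.1, 0.4]
opening: 0.0515
grip_force: 0.0
top [0.6472 0.0275]
top [ 0.5722 -0.2634]
top [ 0.5542 -0.4036]
top [ 0.4402 -0.3627]
scene [0.6505 0.0282]
scene [ 0.4418 -0.3616]
scene [ 0.5776 -0.1303]
scene [ 0.5816 -0.2622]
scene [ 0.5576 -0.4024]
yaw -4.17 shift now-axes [-0.0031 -0.001   0.1341] shift final-axes [-0.0031 -0.001   0.1341] turn [-0.      0.      0.0007] rows>= 3.0 q [-0.11 -1.53]
```

```bash
python3 -m jog '[[[-0.004,-0.0005,0,0,0,0,0.6],[0,0,0.0445,0,0,0,0.6],[0,0,0.0445,0,0,0,0.6],[0,0,0.0445,0,0,0,0.6],[0,0,0,0,0,0,0.6],[0,0,0,0,0,0,0],[0,0,0,0,0,0,0],[0,0,0,0,0,0,0],[0,0,0,0,0,0,0]]]'
python3 -m jog '[[[0,0,-0.009,0,0,0,0],[0,0,0,0,0,0,0],[0,0,0,0,0,0,0]]]'
python3 - <<'E'
from h import *
step([.434,.0415,.058],-4.2)
E
```

```text
time: 21.65
position: [0.5809, -0.2632, 0.0563]
orientation: [0.036, 0.999, -0.0, 0.002]
force: [1.8, 1.3, 4.3]
opening: 0.0287
grip_force: 59.9
time: 21.95
position: [0.5793, -0.2629, 0.0606]
orientation: [0.037, 0.999, 0.0, -0.0]
force: [0.9, -0.6, -3.5]
opening: 0.0287
grip_force: 59.5
yaw -4.21 shift now-axes [0.209  0.3662 0.0035] shift final-axes [0.209  0.3662 0.0033] turn [ 0.0002 -0.0007 -0.0002] rows>= 7.0 q [-0.11 -1.53]
```

```bash
python3 -m jog '[[[0.05,0,0,0,0,0,0],[0.05,0,0,0,0,0,0],[0.05,0,0,0,0,0,0],[0.059,0.005,0,0,0,0,0],[0,0.0516,0,0,0,0,0],[0,0.0516,0,0,0,0,0],[0,0.0516,0,0,0,0,0],[0,0.0516,0,0,0,0,0],[0,0.0516,0,0,0,0,0],[0,0.0516,0,0,0,0,0],[0,0.0516,0,0,0,0,0],[0,0,0,0,0,0,0]]]'
python3 -m jog '[[[0,0,0,0,0,0,0]]]'
python3 - <<'E'
from h import *
step([.434,.0415,.0595],-4.2)
E
```

```text
time: 23.15
position: [0.4341, 0.0451, 0.0606]
orientation: [0.034, 0.999, 0.001, 0.0]
force: [-0.1, -0.5, -3.3]
opening: 0.0287
grip_force: 61.0
time: 23.25
position: [0.4338, 0.0421, 0.0605]
orientation: [0.036, 0.999, -0.0, -0.0]
force: [-1.3, 0.0, -2.9]
opening: 0.0285
grip_force: 61.0
yaw -4.07 shift now-axes [-0.0003 -0.0007  0.0012] shift final-axes [-0.0003 -0.0007  0.0012] turn [-0.0007 -0.001   0.0029] rows>= 1.0 q [ 0.56 -2.21]
```

```bash
python3 -m jog '[[[-0.02,-0.0004,0.0012,0,0,0.002,0],[-0.03,0,0,0,0,0,0],[-0.03,0,0,0,0,0,0],[0,0,0,0,0,0,0]]]'
python3 -m jog '[[[-0.03,0,0,0,0,0,0],[-0.03,0,0,0,0,0,0],[-0.03,0,0,0,0,0,0],[0,0,0,0,0,0,0]]]'
python3 -m jog '[[[-0.012,0,0,0,0,0,0],[-0.006,0,0,0,0,0,0]]]'
python3 -m jog '[[[-0.006,0,0,0,0,0,0],[0,0,0,0,0,0,0]]]'
python3 -m jog '[[[-0.005,0,0,0,0,0,0],[0,0,0,0,0,0,0]]]'
```

```text
time: 23.65
position: [0.4994, 0.0346, 0.0591]
orientation: [0.039, 0.999, -0.001, -0.001]
force: [0.5, -0.2, -3.8]
opening: 0.0286
grip_force: 60.9
time: 24.05
position: [0.5709, 0.0292, 0.059]
orientation: [0.039, 0.999, -0.001, -0.001]
force: [-1.2, -0.2, -3.7]
opening: 0.0289
grip_force: 61.0
time: 24.25
position: [0.5843, 0.0291, 0.0598]
orientation: [0.038, 0.999, -0.0, -0.0]
force: [-0.4, 0.2, -2.6]
opening: 0.0286
grip_force: 61.0
time: 24.45
position: [0.5892, 0.0294, 0.06]
orientation: [0.037, 0.999, -0.0, 0.0]
force: [-0.3, -0.3, -3.6]
opening: 0.0286
grip_force: 61.0
time: 24.65
position: [0.5923, 0.0292, 0.0598]
orientation: [0.037, 0.999, -0.0, -0.001]
force: [-2.3, -0.5, -1.8]
opening: 0.0289
grip_force: 61.4
```

```bash
python3 -m jog '[[[-0.004,0,0,0,0,0,0],[0,0,0,0,0,0,0]]]'
python3 -m jog '[[[0.001,0,0.0025,0,0,0,0],[0,0,0,0,0,0,0.6],[0,0,0,0,0,0,0.6],[0,0,0,0,0,0,0.6],[0,0,-0.045,0,0,0,0.6],[0,0,-0.045,0,0,0,0.6],[0,0,-0.045,0,0,0,0.6],[0,0,0,0,0,0,0.6]]]'
python3 - <<'E'
from h import *
np.set_printoptions(precision=4,suppress=True)
for n,b in(('top',-.0019),('scene',.0036)):
  for s in stamps(n):
    if s[4]: print(n,s[0]+[0,b])
step([.442,-.362,.165],-4.2)
E
```

```text
time: 24.85
position: [0.5945, 0.0288, 0.0595]
orientation: [0.037, 0.999, -0.0, -0.002]
force: [-7.2, 1.3, -0.1]
opening: 0.0288
grip_force: 61.3
time: 25.65
position: [0.5983, 0.029, 0.1734]
orientation: [0.037, 0.999, 0.001, 0.006]
force: [0.2, -0.3, 1.1]
opening: 0.051
grip_force: 0.0
top [0.5824 0.0293]
top [ 0.5741 -0.1305]
top [ 0.5547 -0.403 ]
top [ 0.4402 -0.3628]
scene [0.5922 0.0298]
scene [0.6507 0.028 ]
scene [ 0.4421 -0.3617]
scene [ 0.5771 -0.13  ]
scene [ 0.557  -0.4026]
yaw -4.29 shift now-axes [ 0.1555 -0.5021  0.0021] shift final-axes [ 0.1563 -0.5019  0.0032] turn [ 0.0016  0.004  -0.002 ] rows>= 9.0 q [ 0.38 -2.03]
```

```bash
python3 -m jog '[[[0.0142,-0.0457,0.0003,0,0,-0.002,0.6],[0.0142,-0.0457,0.0003,0,0,0,0.6],[0.0142,-0.0457,0.0003,0,0,0,0.6],[0.0142,-0.0457,0.0003,0,0,0,0.6],[0.0142,-0.0457,0.0003,0,0,0,0.6],[0.0142,-0.0457,0.0003,0,0,0,0.6],[0.0142,-0.0457,0.0003,0,0,0,0.6],[0.0142,-0.0457,0.0003,0,0,0,0.6],[0.0142,-0.0457,0.0003,0,0,0,0.6],[0.0142,-0.0457,0.0003,0,0,0,0.6],[0.0142,-0.0457,0.0003,0,0,0,0.6],[0,0,0,0,0,0,0.6]]]'
python3 -m jog '[[[0,0,0,0,0,0,0.6]]]'
python3 - <<'E'
from h import *
for n,b in(('scene',.0036),):
  for s in stamps(n):
    if s[4]: print(n,s[0]+[0,b])
step([.442,-.3625,.053],-4.2)
E
```

```text
time: 26.95
position: [0.4389, -0.3658, 0.1617]
orientation: [0.039, 0.999, 0.0, -0.001]
force: [-0.6, -0.4, 0.1]
opening: 0.0511
grip_force: 0.0
time: 27.05
position: [0.4404, -0.3634, 0.162]
orientation: [0.038, 0.999, 0.0, -0.001]
force: [-0.2, 0.1, 0.1]
opening: 0.0511
grip_force: 0.0
scene [0.59185489 0.02889662]
scene [0.64965945 0.02764523]
scene [ 0.44323398 -0.36187225]
scene [ 0.57794306 -0.12962808]
scene [ 0.5568067  -0.40259346]
yaw -4.23 shift now-axes [-0.0015  0.0002  0.1366] shift final-axes [-0.0013  0.0003  0.1366] turn [ 0.0007 -0.0016 -0.0007] rows>= 3.0 q [-0.34 -1.31]
```

```bash
python3 -m jog '[[[-0.0016,0,0,0,0,0,0.6],[0,0,0.0455,0,0,0,0.6],[0,0,0.0455,0,0,0,0.6],[0,0,0.0455,0,0,0,0.6],[0,0,0,0,0,0,0.6],[0,0,0,0,0,0,0],[0,0,0,0,0,0,0],[0,0,0,0,0,0,0],[0,0,0,0,0,0,0]]]'
python3 -m jog '[[[0,0,-0.008,0,0,0,0],[0,0,0,0,0,0,0],[0,0,0,0,0,0,0]]]'
python3 - <<'E'
from h import *
step([.434,.0415,.0595],-4.2)
E
```

```text
time: 28.0
position: [0.4438, -0.3635, 0.0566]
orientation: [0.036, 0.999, -0.001, 0.002]
force: [-0.1, -0.1, 4.8]
opening: 0.0285
grip_force: 60.1
time: 28.3
position: [0.4421, -0.3627, 0.0599]
orientation: [0.037, 0.999, 0.0, -0.0]
force: [-1.1, 0.1, -5.3]
opening: 0.0285
grip_force: 59.6
yaw -4.22 shift now-axes [0.0472 0.5032 0.0009] shift final-axes [4.710e-02 5.032e-01 5.000e-04] turn [ 0.0008 -0.0012 -0.0004] rows>= 9.0 q [-0.34 -1.31]
```

```bash
python3 -m jog '[[[0.0047,0.0503,0,0,0,0,0],[0.0047,0.0503,0,0,0,0,0],[0.0047,0.0503,0,0,0,0,0],[0.0047,0.0503,0,0,0,0,0],[0.0047,0.0503,0,0,0,0,0],[0.0047,0.0503,0,0,0,0,0],[0.0047,0.0503,0,0,0,0,0],[0.0047,0.0503,0,0,0,0,0],[0.0047,0.0503,0,0,0,0,0],[0.0047,0.0503,0,0,0,0,0],[0,0,0,0,0,0,0],[0,0,0,0,0,0,0]]]'
python3 - <<'E'
from h import *
step([.434,.0415,.0595],-4.2)
E
```

```text
time: 29.5
position: [0.434, 0.0418, 0.06]
orientation: [0.035, 0.999, -0.0, -0.0]
force: [-0.3, -0.5, -4.8]
opening: 0.0287
grip_force: 61.3
yaw -4.07 shift now-axes [-0.0001 -0.0003  0.0006] shift final-axes [-0.0001 -0.0003  0.0006] turn [-0.0008 -0.0012  0.003 ] rows>= 1.0 q [ 0.56 -2.21]
```

```bash
python3 -m jog '[[[-0.02,-0.0003,0,0,0,0.002,0],[-0.03,0,0,0,0,0,0],[-0.03,0,0,0,0,0,0],[-0.03,0,0,0,0,0,0],[0,0,0,0,0,0,0]]]'
python3 -m jog '[[[-0.01,0,0,0,0,0,0],[0,0,0,0,0,0,0]]]'
python3 -m jog '[[[-0.006,0,0,0,0,0,0],[0,0,0,0,0,0,0]]]'
python3 -m jog '[[[-0.004,0,0,0,0,0,0],[0,0,0,0,0,0,0]]]'
```

```text
time: 30.0
position: [0.5237, 0.0324, 0.0594]
orientation: [0.039, 0.999, -0.001, -0.001]
force: [0.2, -0.7, -4.5]
opening: 0.0283
grip_force: 61.5
time: 30.2
position: [0.5304, 0.0328, 0.0601]
orientation: [0.038, 0.999, -0.0, -0.0]
force: [-1.4, 0.5, -4.6]
opening: 0.0289
grip_force: 61.5
time: 30.4
position: [0.5351, 0.0332, 0.0606]
orientation: [0.037, 0.999, -0.0, 0.0]
force: [-0.0, 0.2, -4.3]
opening: 0.0285
grip_force: 61.5
time: 30.6
position: [0.537, 0.0329, 0.0603]
orientation: [0.037, 0.999, -0.0, -0.001]
force: [-5.3, 0.1, -1.3]
opening: 0.0289
grip_force: 61.7
```

```bash
python3 -m jog '[[[0,0,0.002,0,0,0,0],[0,0,0,0,0,0,0.6],[0,0,0,0,0,0,0.6],[0,0,0,0,0,0,0.6],[0,0,-0.045,0,0,0,0.6],[0,0,-0.045,0,0,0,0.6],[0,0,-0.045,0,0,0,0.6],[0,0,0,0,0,0,0.6]]]'
python3 - <<'E'
from h import *
np.set_printoptions(precision=4,suppress=True)
for n,b in(('top',-.0019),('scene',.0036)):
  for s in stamps(n):
    if s[4]: print(n,s[0]+[0,b])
step([.5094,.113,.165],-4.2)
step([.576,-.130,.165],6.7)
E
```

```text
time: 31.4
position: [0.541, 0.0332, 0.1741]
orientation: [0.037, 0.999, 0.001, 0.006]
force: [0.2, -0.4, 0.4]
opening: 0.0515
grip_force: 0.0
top [ 0.5742 -0.1305]
top [ 0.5543 -0.4033]
scene [0.5343 0.0346]
scene [0.5915 0.0295]
scene [0.6507 0.0281]
scene [ 0.5775 -0.1296]
scene [ 0.5563 -0.4024]
yaw -4.28 shift now-axes [0.0441 0.0964 0.0041] shift final-axes [0.044  0.0965 0.0041] turn [ 0.0017  0.0036 -0.0019] rows>= 2.0 q [ 0.43 -2.08]
yaw -4.28 shift now-axes [-0.0616 -0.2002  0.004 ] shift final-axes [-0.0223 -0.2083  0.0041] turn [ 0.0014  0.0038 -0.2441] rows>= 4.0 q [ 0.43 -2.08]
```

```bash
python3 -m jog '[[[0,0,0,0,0,-0.122,0.6],[0,0,0,0,0,-0.122,0.6],[-0.0045,-0.0417,0.0008,0,0,0,0.6],[-0.0045,-0.0417,0.0008,0,0,0,0.6],[-0.0045,-0.0417,0.0008,0,0,0,0.6],[-0.0045,-0.0417,0.0008,0,0,0,0.6],[-0.0045,-0.0417,0.0008,0,0,0,0.6],[0,0,0,0,0,0,0.6],[0,0,0,0,0,0,0.6]]]'
python3 - <<'E'
from h import *
step([.576,-.130,.053],6.7)
E
```

```text
time: 32.4
position: [0.5749, -0.1311, 0.1621]
orientation: [-0.058, 0.998, 0.0, -0.001]
force: [0.2, 0.5, -0.5]
opening: 0.051
grip_force: 0.0
yaw 6.6 shift now-axes [-0.0018  0.0012  0.1363] shift final-axes [-0.0015  0.0012  0.1363] turn [ 0.0002 -0.0031 -0.0023] rows>= 3.0 q [ 0.12 -1.57]
```

```bash
python3 -m jog '[[[-0.0015,0.0012,0,0,0,-0.002,0.6],[0,0,0.0455,0,0,0,0.6],[0,0,0.0455,0,0,0,0.6],[0,0,0.0455,0,0,0,0.6],[0,0,0,0,0,0,0.6],[0,0,0,0,0,0,0],[0,0,0,0,0,0,0],[0,0,0,0,0,0,0],[0,0,0,0,0,0,0]]]'
python3 -m jog '[[[0,0,-0.007,0,0,0,0],[0,0,0,0,0,0,0],[0,0,0,0,0,0,0]]]'
python3 -m jog '[[[0.045,0,0,0,0,0,0],[0.045,0,0,0,0,0,0],[0.045,0,0,0,0,0,0],[0.045,0,0,0,0,0,0],[0,0,0,0,0,0,0]]]'
python3 - <<'E'
from h import *
step([.4395,.2105,.0595],6.7)
E
```

```text
time: 33.3
position: [0.5779, -0.1292, 0.0569]
orientation: [-0.059, 0.998, -0.0, 0.002]
force: [-0.7, 1.1, 4.8]
opening: 0.0286
grip_force: 59.6
time: 33.6
position: [0.5764, -0.1294, 0.06]
orientation: [-0.059, 0.998, -0.0, -0.0]
force: [-0.6, 0.6, -2.9]
opening: 0.0286
grip_force: 59.1
time: 34.1
position: [0.4304, -0.1468, 0.0597]
orientation: [-0.059, 0.998, 0.0, -0.0]
force: [0.9, 0.3, -2.0]
opening: 0.0287
grip_force: 59.4
yaw 6.73 shift now-axes [-6.370e-02  4.422e-01  4.000e-04] shift final-axes [-6.340e-02  4.422e-01  2.000e-04] turn [ 0.0007 -0.0004  0.0007] rows>= 8.0 q [ 0.12 -1.57]
```

```bash
python3 -m jog '[[[-0.0063,0.0442,0,0,0,0,0],[-0.0063,0.0442,0,0,0,0,0],[-0.0063,0.0442,0,0,0,0,0],[-0.0063,0.0442,0,0,0,0,0],[-0.0063,0.0442,0,0,0,0,0],[-0.0063,0.0442,0,0,0,0,0],[-0.0063,0.0442,0,0,0,0,0],[-0.0063,0.0442,0,0,0,0,0],[-0.0063,0.0442,0,0,0,0,0],[-0.0063,0.0442,0,0,0,0,0],[0,0,0,0,0,0,0],[0,0,0,0,0,0,0]]]'
python3 - <<'E'
from h import *
np.set_printoptions(precision=4,suppress=True)
step([.4395,.2105,.0595],6.7)
for n in('top','scene'):
    p,w=cloud(n)
    rackfit(n,p,w,(.586,.228),6.7,.031,.018)
p,_=cloud('scene'); cv2.imwrite('pics/s4.png',cv2.resize(p[140:260,240:400,::-1],(800,600)))
E
```

```text
time: 35.3
position: [0.4415, 0.2111, 0.0594]
orientation: [-0.06, 0.998, -0.001, -0.001]
force: [-0.4, -0.2, -2.5]
opening: 0.0285
grip_force: 59.9
yaw 6.86 shift now-axes [ 0.0026 -0.0004 -0.0001] shift final-axes [ 0.0026 -0.0004 -0.0001] turn [-0.0014 -0.0015  0.0035] rows>= 1.0 q [ 0.86 -2.31]
top origin [0.5859 0.2292] yaw 6.872436662690013 x ext [-0.097   0.0983] y ext [-0.0307  0.0305]
  knob in rack [nan nan] 0 world [nan nan nan]
scene origin [0.5865 0.2233] yaw 6.352087837492078 x ext [-0.0978  0.1006] y ext [-0.0305  0.0303]
  knob in rack [-0.0838  0.0755] 15 world [0.4942 0.2885 0.086 ]
  return _methods._mean(a, axis=axis, dtype=dtype,
  ret = um.true_divide(
```

View pics/s4.png

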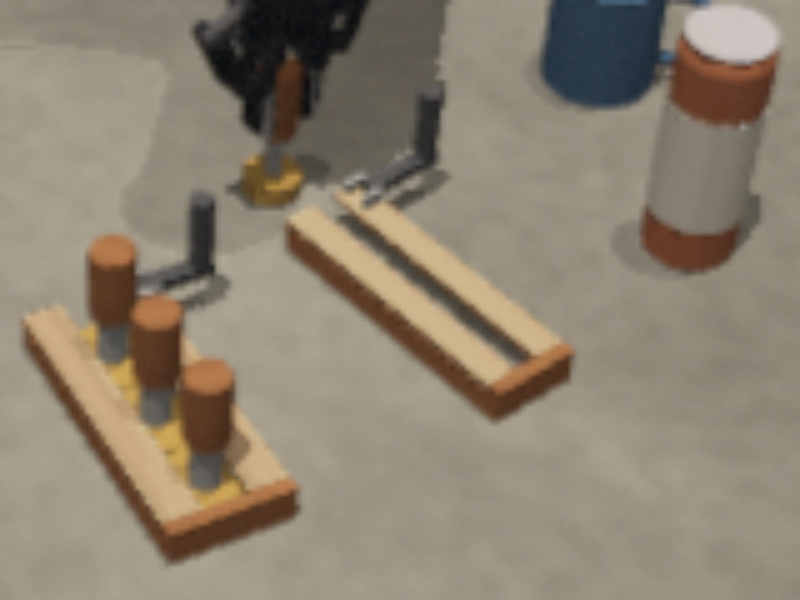

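The scene shows three large stamps upright in the wide rack, and the small stamp, foot at about (272,180), in front of the narrow mouth with its keeper open.

```bash
python3 -m jog '[[[-0.015,-0.0004,0,0,0,0.0025,0],[-0.015,0,0,0,0,0,0],[-0.015,0,0,0,0,0,0],[0,0,0,0,0,0,0]]]'
python3 -m jog '[[[-0.015,0,0,0,0,0,0],[-0.015,0,0,0,0,0,0],[-0.015,0,0,0,0,0,0],[0,0,0,0,0,0,0]]]'
python3 - <<'E'
from h import *
P=monitor.state()['position']; a=np.radians(6.65); ex=np.array([np.cos(a),np.sin(a)]); ey=np.array([-np.sin(a),np.cos(a)])
k=ey@[.4948,.2935]-.076; print('rack x',ex@P[:2]-.605,'y',ey@P[:2]-k)
E
```

```text
time: 35.85
position: [0.4785, 0.2136, 0.06]
orientation: [-0.057, 0.998, -0.0, 0.0]
force: [-1.0, -0.1, -0.6]
opening: 0.0285
grip_force: 59.9
time: 36.25
position: [0.5138, 0.218, 0.0599]
orientation: [-0.057, 0.998, -0.0, -0.0]
force: [0.8, 0.1, -1.3]
opening: 0.0289
grip_force: 59.9
rack x -0.06939377312724448 y -0.0011677715273891442
```

```bash
python3 -m jog '[[[-0.02,0.0012,0,0,0,0,0],[-0.02,0,0,0,0,0,0],[-0.02,0,0,0,0,0,0],[-0.02,0,0,0,0,0,0],[-0.02,0,0,0,0,0,0],[-0.02,0,0,0,0,0,0],[-0.02,0,0,0,0,0,0],[-0.02,0,0,0,0,0,0],[0,0,0,0,0,0,0]]]'
python3 -m jog '[[[-0.012,0,0,0,0,0,0],[0,0,0,0,0,0,0]]]'
python3 -m jog '[[[-0.006,0,0,0,0,0,0],[0,0,0,0,0,0,0]]]'
python3 -m jog '[[[-0.005,0,0,0,0,0,0],[0,0,0,0,0,0,0]]]'
```

```text
time: 37.15
position: [0.6408, 0.234, 0.0596]
orientation: [-0.058, 0.998, -0.0, -0.0]
force: [-0.7, -0.3, -1.1]
opening: 0.0289
grip_force: 59.9
time: 37.35
position: [0.6501, 0.2355, 0.0601]
orientation: [-0.058, 0.998, -0.0, 0.0]
force: [0.0, -0.1, -1.4]
opening: 0.0286
grip_force: 59.9
time: 37.55
position: [0.6548, 0.2363, 0.0601]
orientation: [-0.058, 0.998, -0.0, 0.0]
force: [-0.6, -0.1, -2.3]
opening: 0.0285
grip_force: 59.9
time: 37.75
position: [0.6581, 0.2366, 0.0599]
orientation: [-0.058, 0.998, -0.0, -0.001]
force: [-4.3, 0.1, 0.4]
opening: 0.0286
grip_force: 60.4
```

```bash
python3 -m jog '[[[0,0,0.002,0,0,0,0],[0,0,0,0,0,0,0.6],[0,0,0,0,0,0,0.6],[0,0,0,0,0,0,0.6],[0,0,-0.045,0,0,0,0.6],[0,0,-0.045,0,0,0,0.6],[0,0,-0.045,0,0,0,0.6],[0,0,0,0,0,0,0.6]]]'
python3 - <<'E'
from h import *
np.set_printoptions(precision=4,suppress=True)
for n,b in(('top',-.0019),('scene',.0036)):
  for s in stamps(n):
    if s[4]: print(n,s[0]+[0,b],s[2])
step([.556,-.4027,.165],6.7)
E
```

```text
time: 38.55
position: [0.6614, 0.2373, 0.1746]
orientation: [-0.058, 0.998, 0.002, 0.006]
force: [-0.5, 0.6, 0.7]
opening: 0.051
grip_force: 0.0
top [0.6534 0.2349] 0.10103546411703036
top [0.6474 0.0274] 0.10033601972737198
top [0.5893 0.029 ] 0.10052013280733915
top [ 0.5541 -0.4035] 0.10070378101242694
top [0.5302 0.0332] 0.10077753710092484
scene [0.5348 0.0345] 0.10052713033307824
scene [0.6576 0.236 ] 0.10032940543615598
scene [0.5917 0.0299] 0.09967666469502948
scene [0.6509 0.0284] 0.10080334114859904
scene [ 0.5572 -0.4024] 0.10136413147344413
yaw 6.67 shift now-axes [ 0.2212 -0.7794  0.0021] shift final-axes [ 0.2216 -0.7792  0.0039] turn [ 0.0018  0.0039 -0.0008] rows>= 13.0 q [ 0.63 -2.08]
```

```bash
python3 -m jog '[[[0.0138,-0.0487,0.0002,0,0,0,0.6],[0.0138,-0.0487,0.0002,0,0,0,0.6],[0.0138,-0.0487,0.0002,0,0,0,0.6],[0.0138,-0.0487,0.0002,0,0,0,0.6],[0.0138,-0.0487,0.0002,0,0,0,0.6],[0.0138,-0.0487,0.0002,0,0,0,0.6],[0.0138,-0.0487,0.0002,0,0,0,0.6],[0.0138,-0.0487,0.0002,0,0,0,0.6]]]' >/dev/null
python3 -m jog '[[[0.0138,-0.0487,0.0002,0,0,0,0.6],[0.0138,-0.0487,0.0002,0,0,0,0.6],[0.0138,-0.0487,0.0002,0,0,0,0.6],[0.0138,-0.0487,0.0002,0,0,0,0.6],[0.0138,-0.0487,0.0002,0,0,0,0.6],[0.0138,-0.0487,0.0002,0,0,0,0.6],[0.0138,-0.0487,0.0002,0,0,0,0.6],[0.0138,-0.0487,0.0002,0,0,0,0.6],[0,0,0,0,0,0,0.6],[0,0,0,0,0,0,0.6]]]'
python3 - <<'E'
from h import *
for s in stamps('scene'):
    if s[4]: print(s[0]+[0,.0036])
step([.556,-.4027,.053],6.7)
E
```

```text
time: 40.45
position: [0.5548, -0.4036, 0.1619]
orientation: [-0.057, 0.998, 0.001, -0.001]
force: [-0.2, -0.7, -0.8]
opening: 0.0515
grip_force: 0.0
[0.53569544 0.03346384]
[0.65574513 0.23607935]
[0.59219737 0.02914479]
[0.6505562  0.02833231]
[ 0.55707026 -0.40197657]
yaw 6.64 shift now-axes [-1.100e-03 -1.000e-04  1.369e-01] shift final-axes [-0.0009  0.      0.1369] turn [ 0.0012 -0.002  -0.0014] rows>= 3.0 q [-0.34 -1.12]
```

Grip, lift, and pull back to x≈0.42 (the way is clear now).

```bash
python3 -m jog '[[[-0.0015,0.0005,0,0,0,-0.002,0.6],[0,0,0.0455,0,0,0,0.6],[0,0,0.0455,0,0,0,0.6],[0,0,0.0455,0,0,0,0.6],[0,0,0,0,0,0,0.6],[0,0,0,0,0,0,0],[0,0,0,0,0,0,0],[0,0,0,0,0,0,0],[0,0,0,0,0,0,0]]]'
python3 -m jog '[[[0,0,-0.007,0,0,0,0],[0,0,0,0,0,0,0],[0,0,0,0,0,0,0]]]'
python3 -m jog '[[[0.045,0.02,0,0,0,0,0],[0.045,0.02,0,0,0,0,0],[0.045,0.02,0,0,0,0,0],[0.045,0.02,0,0,0,0,0],[0,0,0,0,0,0,0]]]'
python3 - <<'E'
from h import *
step([.4395,.2105,.0595],6.7)
E
```

```text
time: 41.4
position: [0.558, -0.4028, 0.0575]
orientation: [-0.059, 0.998, -0.001, 0.002]
force: [0.3, 1.3, 5.4]
opening: 0.029
grip_force: 59.6
time: 41.7
position: [0.5566, -0.4024, 0.0602]
orientation: [-0.059, 0.998, 0.0, -0.0]
force: [-0.1, -0.9, -2.2]
opening: 0.0286
grip_force: 59.1
time: 42.2
position: [0.4021, -0.3545, 0.0594]
orientation: [-0.058, 0.998, 0.001, -0.001]
force: [0.3, -0.1, -1.7]
opening: 0.0292
grip_force: 59.7
yaw 6.69 shift now-axes [-0.1288  0.6959  0.0009] shift final-axes [-1.289e-01  6.959e-01 -2.000e-04] turn [ 0.0024 -0.0023 -0.0002] rows>= 12.0 q [-0.35 -1.11]
```

```bash
python3 -m jog '[[[-0.0086,0.0464,0,0,0,0,0],[-0.0086,0.0464,0,0,0,0,0],[-0.0086,0.0464,0,0,0,0,0],[-0.0086,0.0464,0,0,0,0,0],[-0.0086,0.0464,0,0,0,0,0],[-0.0086,0.0464,0,0,0,0,0],[-0.0086,0.0464,0,0,0,0,0],[-0.0086,0.0464,0,0,0,0,0]]]' >/dev/null
python3 -m jog '[[[-0.0086,0.0464,0,0,0,0,0],[-0.0086,0.0464,0,0,0,0,0],[-0.0086,0.0464,0,0,0,0,0],[-0.0086,0.0464,0,0,0,0,0],[-0.0086,0.0464,0,0,0,0,0],[-0.0086,0.0464,0,0,0,0,0],[-0.0086,0.0464,0,0,0,0,0],[0,0,0,0,0,0,0],[0,0,0,0,0,0,0]]]'
python3 - <<'E'
from h import *
step([.4395,.2105,.0598],6.7)
E
```

```text
time: 43.9
position: [0.4429, 0.2099, 0.0598]
orientation: [-0.06, 0.998, -0.0, -0.001]
force: [0.2, -1.1, -2.4]
opening: 0.0289
grip_force: 60.4
yaw 6.84 shift now-axes [ 0.0042  0.0013 -0.    ] shift final-axes [ 0.0042  0.0013 -0.    ] turn [-0.0012 -0.0014  0.003 ] rows>= 1.0 q [ 0.85 -2.31]
```

```bash
python3 -m jog '[[[-0.015,0.0013,0,0,0,0.0025,0],[-0.015,0.0007,0,0,0,0,0],[-0.015,0,0,0,0,0,0],[0,0,0,0,0,0,0]]]'
python3 -m jog '[[[-0.015,0,0,0,0,0,0],[-0.015,0,0,0,0,0,0],[-0.015,0,0,0,0,0,0],[0,0,0,0,0,0,0]]]'
python3 - <<'E'
from h import *
P=monitor.state()['position']; a=np.radians(6.65); ex=np.array([np.cos(a),np.sin(a)]); ey=np.array([-np.sin(a),np.cos(a)])
k=ey@[.4948,.2935]-.076; print('rack x',ex@P[:2]-.605,'y',ey@P[:2]-k)
E
```

```text
time: 44.3
position: [0.4796, 0.214, 0.0601]
orientation: [-0.057, 0.998, -0.0, -0.0]
force: [-0.4, -0.1, -2.1]
opening: 0.0289
grip_force: 60.4
time: 44.7
position: [0.5149, 0.2184, 0.0601]
orientation: [-0.057, 0.998, -0.0, -0.0]
force: [0.5, 0.2, -2.2]
opening: 0.0286
grip_force: 60.5
rack x -0.06823614172123527 y -0.0009026142410409332
```

```bash
python3 -m jog '[[[-0.02,0.001,0,0,0,0,0],[-0.02,0,0,0,0,0,0],[-0.02,0,0,0,0,0,0],[-0.02,0,0,0,0,0,0],[-0.02,0,0,0,0,0,0],[-0.015,0,0,0,0,0,0],[0,0,0,0,0,0,0]]]'
python3 -m jog '[[[-0.008,0,0,0,0,0,0],[0,0,0,0,0,0,0]]]'
python3 -m jog '[[[-0.004,0,0,0,0,0,0],[0,0,0,0,0,0,0]]]'
python3 -m jog '[[[0,0,0.002,0,0,0,0],[0,0,0,0,0,0,0.5],[0,0,0,0,0,0,0.5],[0,0,0,0,0,0,0.5],[0,0,-0.045,0,0,0,0.5],[0,0,-0.045,0,0,0,0.5],[0,0,-0.045,0,0,0,0.5],[0,0,0,0,0,0,0.5]]]'
python3 - <<'E'
from h import *
np.set_printoptions(precision=4,suppress=True)
for n,b in(('top',-.0019),('scene',.0036)):
  for s in stamps(n):
    if s[4]: print(n,s[0]+[0,b],s[2])
step([.4958,.2930,.17],6.7)
p,_=cloud('scene'); cv2.imwrite('pics/s5.png',cv2.resize(p[140:260,240:400,::-1],(800,600)))
E
```

```text
time: 45.4
position: [0.6059, 0.23, 0.0598]
orientation: [-0.057, 0.998, -0.0, -0.0]
force: [-0.5, -0.2, -3.2]
opening: 0.0291
grip_force: 60.5
time: 45.6
position: [0.6121, 0.2313, 0.0604]
orientation: [-0.058, 0.998, -0.0, 0.0]
force: [0.0, -0.8, -2.3]
opening: 0.0291
grip_force: 60.5
time: 45.8
position: [0.6153, 0.2318, 0.0604]
orientation: [-0.058, 0.998, -0.0, 0.0]
force: [0.1, -0.2, -2.2]
opening: 0.0289
grip_force: 60.5
time: 46.6
position: [0.6179, 0.2325, 0.1745]
orientation: [-0.058, 0.998, 0.002, 0.005]
force: [-0.7, 0.1, 0.6]
opening: 0.0427
grip_force: 0.0
top [0.6471 0.0275] 0.10070193307258589
top [0.6108 0.2288] 0.10095237604463123
top [0.5891 0.0291] 0.10024879155313134
top [0.5303 0.0333] 0.10076922742160312
scene [0.6155 0.2313] 0.09986705201590439
scene [0.5348 0.0336] 0.1009590899805256
scene [0.6566 0.2357] 0.10029793427645758
scene [0.5921 0.0295] 0.10059229716163287
scene [0.6509 0.0283] 0.10008410433765613
yaw 6.65 shift now-axes [ 0.1402  0.0929 -0.0024] shift final-axes [ 0.1401  0.093  -0.0022] turn [ 0.0019  0.0032 -0.0012] rows>= 3.0 q [ 0.66 -2.12]
```

View pics/s5.png

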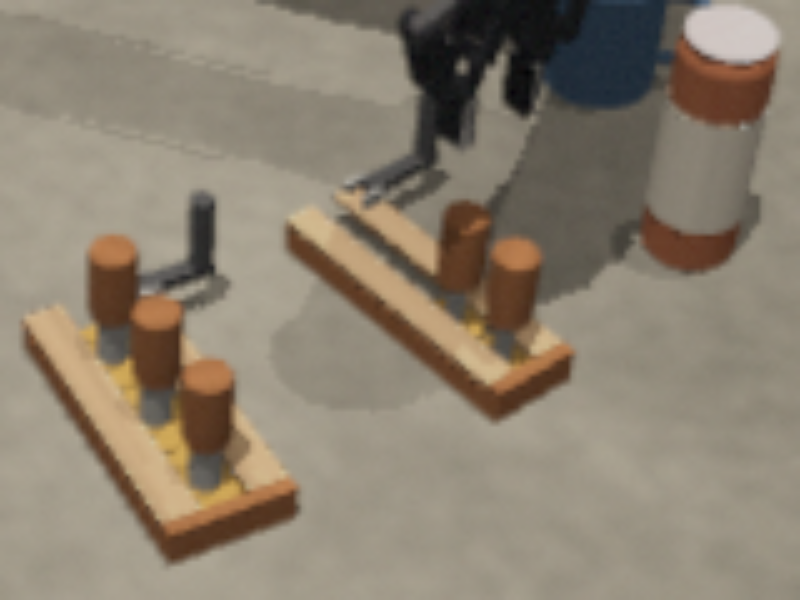

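All five stamps are upright in the correct racks, and both keepers are still open. Next I close the narrow keeper.

```bash
python3 -m jog '[[[0.035,0.0232,0,0,0,0,0.5],[0.035,0.0232,0,0,0,0,0.5],[0.035,0.0232,0,0,0,0,0.5],[0.035,0.0232,0,0,0,0,0.5],[0,0,0,0,0,0,0.5],[0,0,0,0,0,0,0.5]]]'
python3 - <<'E'
from h import *
step([.4965,.2925,.056],6.7)
E
```

```text
time: 47.35
position: [0.4948, 0.2927, 0.1658]
orientation: [-0.059, 0.998, -0.001, -0.0]
force: [0.7, -0.2, -0.2]
opening: 0.0425
grip_force: 0.0
yaw 6.73 shift now-axes [-0.0023 -0.0004  0.1372] shift final-axes [-0.0021 -0.0005  0.1372] turn [-0.0012 -0.0013  0.0007] rows>= 3.0 q [ 0.88 -2.34]
```

```bash
python3 -m jog '[[[-0.002,-0.001,0,0,0,0,0.5],[0,0,0.0455,0,0,0,0.5],[0,0,0.0455,0,0,0,0.5],[0,0,0.0455,0,0,0,0.5],[0,0,0,0,0,0,0.5],[0,0,0,0,0,0,0],[0,0,0,0,0,0,0],[0,0,0,0,0,0,0],[0,0,0,0,0,0,0]]]'
python3 -m jog '[[[0,-0.012,0,0,0,0,0],[0,-0.012,0,0,0,0,0],[0,-0.012,0,0,0,0,0],[0,-0.008,0,0,0,0,0],[0,0,0,0,0,0,0]]]'
python3 -m jog '[[[0,-0.005,0,0,0,0,0],[0,0,0,0,0,0,0]]]'
python3 -m jog '[[[0,-0.004,0,0,0,0,0],[0,0,0,0,0,0,0]]]'
python3 -m jog '[[[0,-0.004,0,0,0,0,0],[0,0,0,0,0,0,0]]]'
```

```text
time: 48.25
position: [0.4987, 0.2925, 0.0602]
orientation: [-0.058, 0.998, 0.001, 0.002]
force: [1.7, -1.7, 4.7]
opening: 0.014
grip_force: 58.9
time: 48.75
position: [0.5028, 0.2571, 0.0602]
orientation: [-0.058, 0.998, 0.001, 0.002]
force: [1.7, -0.6, 5.1]
opening: 0.0145
grip_force: 59.2
time: 48.95
position: [0.5032, 0.2541, 0.0601]
orientation: [-0.058, 0.998, 0.002, 0.002]
force: [2.3, 1.0, 5.2]
opening: 0.0141
grip_force: 59.4
time: 49.15
position: [0.5033, 0.2538, 0.0602]
orientation: [-0.059, 0.998, 0.004, 0.003]
force: [0.3, 10.9, 4.1]
opening: 0.0138
grip_force: 59.5
time: 49.35
position: [0.5034, 0.2536, 0.0602]
orientation: [-0.059, 0.998, 0.007, 0.003]
force: [-2.2, 20.1, 2.8]
opening: 0.0143
grip_force: 59.6
```

```bash
python3 -m jog '[[[0,0.005,0,0,0,0,0],[0,0,0,0,0,0,0.5],[0,0,0,0,0,0,0.5],[0,0,0,0,0,0,0.5],[0,0,0,0,0,0,0.5],[0,0,-0.05,0,0,0,0.5],[0,0,-0.05,0,0,0,0.5],[0,0,-0.05,0,0,0,0.5],[0,0,0,0,0,0,0.5],[0,0,0,0,0,0,0.5]]]'
python3 - <<'E'
from h import *
step([.511,.111,.170],-4.2)
E
```

```text
time: 50.35
position: [0.5023, 0.2508, 0.1784]
orientation: [-0.058, 0.998, 0.001, 0.001]
force: [-0.4, 0.0, -1.4]
opening: 0.0426
grip_force: 0.0
yaw 6.63 shift now-axes [ 0.0094 -0.1748  0.0102] shift final-axes [-0.0237 -0.1735  0.0105] turn [0.0019 0.0015 0.2406] rows>= 3.0 q [ 0.82 -2.28]
```

```bash
python3 -m jog '[[[0,0,0,0,0,0.1203,0.5],[0,0,0,0,0,0.1203,0.5],[-0.005,-0.0434,0.0026,0,0,0,0.5],[-0.005,-0.0434,0.0026,0,0,0,0.5],[-0.005,-0.0434,0.0026,0,0,0,0.5],[-0.005,-0.0434,0.0026,0,0,0,0.5],[0,0,0,0,0,0,0.5],[0,0,0,0,0,0,0.5]]]'
python3 - <<'E'
from h import *
step([.5085,.1115,.056],-4.2)
E
```

```text
time: 51.15
position: [0.5073, 0.11, 0.1677]
orientation: [0.037, 0.999, -0.001, -0.001]
force: [0.3, 0.3, 0.6]
opening: 0.0426
grip_force: 0.0
yaw -4.28 shift now-axes [-0.0016  0.0021  0.1397] shift final-axes [-0.0013  0.0019  0.1397] turn [-0.0014 -0.0025 -0.0018] rows>= 3.0 q [ 0.6  -2.25]
```

```bash
python3 -m jog '[[[-0.001,0.001,0,0,0,0,0.5],[0,0,0.0463,0,0,0,0.5],[0,0,0.0463,0,0,0,0.5],[0,0,0.0463,0,0,0,0.5],[0,0,0,0,0,0,0.5],[0,0,0,0,0,0,0],[0,0,0,0,0,0,0],[0,0,0,0,0,0,0],[0,0,0,0,0,0,0]]]'
python3 -m jog '[[[0,-0.012,0,0,0,0,0],[0,-0.012,0,0,0,0,0],[0,-0.012,0,0,0,0,0],[0,-0.008,0,0,0,0,0],[0,0,0,0,0,0,0]]]'
python3 -m jog '[[[0,-0.005,0,0,0,0,0],[0,0,0,0,0,0,0]]]'
python3 -m jog '[[[0,-0.004,0,0,0,0,0],[0,0,0,0,0,0,0]]]'
python3 -m jog '[[[0,-0.003,0,0,0,0,0],[0,0,0,0,0,0,0]]]'
```

```text
time: 52.05
position: [0.5099, 0.1121, 0.0607]
orientation: [0.036, 0.999, 0.001, 0.002]
force: [-1.7, -0.1, 7.4]
opening: 0.0141
grip_force: 58.9
time: 52.55
position: [0.5073, 0.0764, 0.0607]
orientation: [0.037, 0.999, 0.001, 0.002]
force: [-1.5, -1.3, 6.3]
opening: 0.0139
grip_force: 59.0
time: 52.75
position: [0.5071, 0.0729, 0.0607]
orientation: [0.036, 0.999, 0.001, 0.002]
force: [-1.8, 0.2, 6.2]
opening: 0.0142
grip_force: 59.0
time: 52.95
position: [0.5071, 0.072, 0.0607]
orientation: [0.036, 0.999, 0.003, 0.002]
force: [-2.5, 8.2, 6.1]
opening: 0.0143
grip_force: 59.3
time: 53.15
position: [0.5071, 0.0718, 0.0607]
orientation: [0.036, 0.999, 0.005, 0.003]
force: [-4.0, 15.4, 5.3]
opening: 0.0143
grip_force: 59.5
```

Home stop reached after a 40 mm stroke. I release, retreat, and check.

```bash
python3 -m jog '[[[0,0.0035,0,0,0,0,0],[0,0,0,0,0,0,0.36],[0,0,0,0,0,0,0.36],[0,0,0,0,0,0,0.36],[0,0,-0.05,0,0,0,0.36],[0,0,-0.05,0,0,0,0.36],[0,0,-0.05,0,0,0,0.36],[0.06,-0.02,0,0,0,0,0.5],[0.06,-0.02,0,0,0,0,0.5],[0,-0.06,0,0,0,0,0.5],[0,-0.06,0,0,0,0,0.5],[0,-0.06,0,0,0,0,0.5]]]'
python3 -m jog '[[[0,-0.06,0,0,0,0,0.5],[0,-0.06,0,0,0,0,0.5],[0,0,0,0,0,0,0.5],[0,0,0,0,0,0,0.5]]]'
python3 - <<'E'
from h import *
np.set_printoptions(precision=4,suppress=True)
for n in('top','scene'):
    p,w=cloud(n)
    rackfit(n,p,w,(.586,.228),6.65,.031,.018); rackfit(n,p,w,(.588,.030),-4.2,.041,.030)
    for s in stamps(n,p,w):
        if s[4] or n=='top': print(n,s[0],s[2])
    cv2.imwrite(f'pics/f_{n}.png',cv2.resize(p[140:260,240:400,::-1] if n=='scene' else p[150:270,180:340,::-1],(560,420)))
a=cv2.imread('pics/f_top.png');b=cv2.imread('pics/f_scene.png'); cv2.imwrite('pics/fin.png',cv2.resize(np.hstack([a,b]),(800,300)))
E
```

```text
time: 54.35
position: [0.3976, -0.0996, 0.1787]
orientation: [0.035, 0.999, 0.0, 0.001]
force: [1.9, -0.3, -0.3]
opening: 0.0427
grip_force: 0.0
time: 54.75
position: [0.3905, -0.1955, 0.1777]
orientation: [0.039, 0.999, -0.0, -0.0]
force: [0.2, -0.5, 0.1]
opening: 0.0428
grip_force: 0.0
top origin [0.5858 0.2301] yaw 8.392198907855345 x ext [-0.0986  0.0976] y ext [-0.0305  0.0301]
  knob in rack [-0.0841  0.0379] 32 world [0.4968 0.255  0.0872]
top origin [0.5882 0.0324] yaw -3.68480489846448 x ext [-0.0984  0.0982] y ext [-0.0403  0.0401]
  knob in rack [-0.0704  0.0131] 60 world [0.5181 0.0489 0.0918]
top [0.6536 0.2368] 0.10112386831614084
top [0.6477 0.0293] 0.1004625782477836
top [0.6112 0.2324] 0.10070296104127532
top [0.5898 0.031 ] 0.10066290188914248
top [0.5303 0.0352] 0.10103177738505303
scene origin [0.5866 0.223 ] yaw 5.719941493374965 x ext [-0.0973  0.1002] y ext [-0.0303  0.0301]
  knob in rack [-0.0852  0.0359] 15 world [0.4977 0.2506 0.0871]
scene origin [0.5881 0.0315] yaw -6.817419955058263 x ext [-0.0942  0.1025] y ext [-0.0407  0.039 ]
  knob in rack [-0.083   0.0271] 25 world [0.51   0.0684 0.0887]
scene [0.6136 0.2273] 0.1003703034885673
scene [0.5352 0.0308] 0.10036274163318805
scene [0.6579 0.2328] 0.10062704646274905
scene [0.5921 0.0249] 0.09996115185150443
scene [0.6503 0.024 ] 0.10071913624112516
```

View pics/fin.png

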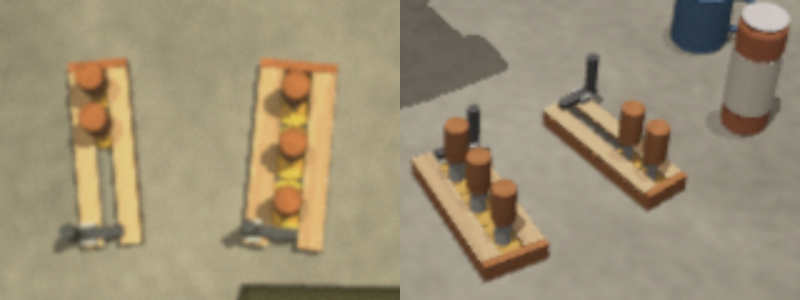

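Every check agrees: the measured knob positions match home, and all five stamps are upright behind their keepers. The mug and can look unmoved and the arm is clear.

```bash
python3 -c "
from cell import order
print(order.job_done())"
```

```text
the job is handed in; nothing more can be done
None
```

I handed the job in at about 55 s: all five stamps (two small, three large) stand upright in their racks, and both keepers are pushed to their home stops. The mug, can and brush were not touched.

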